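Put the payment terminal on charge

TASK

Put the loose payment terminal on charge: push it along the counter with your fingertips, keypad end first, into the empty charging cradle until it is fully home against the back stop and both spring catches have snapped into its sides. It has to stay flat on the counter the whole time, so do not pick it up, and leave the other terminal and the things standing round about where they are.

Things in the scene. Friction and masses are not known exactly. Their poses are not given: they have to be found in the camera images.
- terminal: the loose payment terminal, flat on the counter: white over dark plastic, 150 long x 76 wide mm, about 0.3 kg. Origin at the centre of its underside, +x along it to the slim keypad end, +y to its left, z up. Upright flat flanks at y = +-38 mm, 25 mm high. A catch pocket 6 mm deep, below 17 mm height, at x = 32 to 46 mm in each flank. Friction on the counter about 0.4 to 0.8.
- terminal_nose (a point): middle of the keypad end face of the loose terminal (its x = +75 mm; 25 mm high, upright corners rounded to 12 mm), which goes into the cradle first
- terminal_rear (a point): middle of the flat, upright rear face of the loose terminal (its x = -75 mm, 22 mm up); the 45 mm before it is the printer head, 44 to 46 mm high
- empty_cradle: the charging cradle with nothing in it: grey plastic horseshoe without a floor, fixed to the counter, 122 mm long, rails 20 mm high, back block 32 mm. Origin at counter height on its centre line; +x is the way in. Rails' inner faces at y = +-39.5 mm (79 mm apart) from x = -45 to +31 mm, where the back stop's face is. Pushing the terminal past the catches takes about 5 to 10 N.
- empty_cradle_mouth (a point): middle of the empty cradle's mouth (its x = -70 mm, counter height); from x = -45 mm out to here the rails flare by about 17 degrees each side, from 79 to 95 mm apart
- empty_cradle_home (a point): the point of the empty cradle (44 mm before its origin towards the mouth, counter height) where the terminal's origin lies when it is fully home; axes as the cradle's: the terminal's +x then points along +x
- empty_cradle_left_catch (a joint): travel of the spring catch in the +y rail of the empty cradle, m: 0 = standing 5 mm out of the rail (free, or snapped into the terminal's pocket), about 0.0035 or more while the terminal's flank presses it back. It is a round steel nose at the cradle's x = -5 mm, 5 to 15 mm up
- empty_cradle_right_catch (a joint): the same for the catch in the -y rail
- full_cradle: the second, identical cradle beside it, holding the other terminal (which of the two places is the empty one varies); same axes
- docked_terminal: the other, identical terminal, already home in the full cradle; leave it there
- mug: navy mug, 82 mm across the wall, 81 mm high, handle to its -y; origin under its middle with the handle; bystander
- notebook: blue notebook lying flat, 148 x 109 x 14 mm; bystander
- pen: green pen lying on the counter, 145 mm long along its y, 9 mm thick; bystander
- service_bell: counter bell, 73 mm across, 58 mm high; bystander
- toy_till: the brown till, fixed, 260 deep x 281 wide mm over its base (68 mm high), 230 mm high with its sloping keyboard; origin in the middle of its foot, +x to its back. Its front left base corner, 121 mm before and 153 mm left of the origin, stands near the loose terminal: keep the hand clear of it

How it is judged (in metres and radians):
At the end, for the whole second after the job is handed in: The terminal lies flat and at rest in the empty cradle, keypad end against the stop, its origin within 5 mm of the home point (within 4 mm of the back stop), in line within 0.06 rad, and both spring catches are out in its pockets (travel under 1.5 mm) (horizontal distance between terminal and empty_cradle_home below 0.005 m and x of terminal in the frame of empty_cradle above -0.048 m and angle between the x axis of terminal and the x axis of empty_cradle, either way round below 0.06 rad and x of terminal_nose in the frame of empty_cradle above 0.025 m and value of joint each of empty_cradle_left_catch, empty_cradle_right_catch below 0.0015 m and angle between terminal's own z axis and vertical below 0.05 rad and height (world z) of terminal below 0.004 m and linear speed of terminal below 0.01 m/s); the robot touches nothing.
It fails at once if the terminal is lifted off the counter or tipped (height (world z) of terminal above 0.008 m or angle between terminal's own z axis and vertical above 0.12 rad).
It fails at once if the other terminal is moved in its cradle (distance of docked_terminal from where it was at the start of the episode above 0.01 m).
It fails at once if a thing standing round about is shifted by more than 2 cm (distance of any of mug, notebook, pen, service_bell from where it was at the start of the episode above 0.02 m).
It also fails if it takes over 64 s, if anything falls off the work surface, if the arm or the gripper's body presses on something with over 40 N, if the wrist force passes 120 N, or if a joint passes its speed limit or range.

ROBOT

A 6-joint arm with a two-finger parallel gripper is mounted at the origin on a cart in front of the work surface, level with it; the furniture and walls round the work are solid. World frame = base frame: x ahead of the robot, y to its left, z up, the work surface at z = 0. Lengths are in mm, angles in rad, forces in N, time in s.
With the tool pointing down it reaches from about 350 to 775 mm from the base axis. Payload 7.3 kg.
Tool frame: the origin (TCP) lies on the mounting face of the last link; the fingertips stand 178 mm ahead of it and the grasp point (between the pads) lies 159 mm ahead of it; z points along the fingers, y is the line along which they close (so a half turn about z gives the same grasp; the last joint's range is limited). The gripper opens to 92 mm and grips with 3 to 60 N. Pads are 19 mm wide; open, the fingers measure 130 mm over their backs; the gripper's body (75 mm by 190 mm) begins 47 mm behind the grasp point.
Start: joints at [-1.359, 0.342, 1.524, -0, 1.275, -0.146], TCP at [183.882, -491.747, 404.741] pointing down, gripper open.
Joint ranges: [-2.53, 2.53], [-0.77, 2.02], [0.04, 2.7], [-1, 4.14], [0.28, 2.66], [-3.11, 3.11]. Speed limits (rad/s): [2.57, 2.57, 3.14, 3.14, 3.14, 3.14].

INTERFACE

Orientations are given as [roll, pitch, yaw] about the fixed x, y, z axes, in that order (R = Rz(yaw) Ry(pitch) Rx(roll)).
In Python, from plant import bot gives the robot as it stands.
- The arm moves only by the shell command python3 shift.py 'ROWS'. ROWS is a JSON object whose key "offsets" holds a list of rows, 1 to 5 of them, each of 5 numbers: the finger opening in mm, then dx, dy, dz in units of 20 mm, then a turn about the tool's z in units of 0.05 rad; each row is the pose to reach, as a shift and turn from the pose commanded when the command began, along the tool's axes at that moment; what a row does not reach only later rows make up. A row lasts 1/8 s, in which the tool goes at most 62.5 mm and 0.188 rad, less where a joint would pass 70% of its speed; a pose out of reach is approached as far as the arm can. The fingers move at their own pace and stop on an object; the grip force is fixed at half the most. Time passes only in rows, so rows that do not move let the fingers close. It prints the time, the measured TCP pose, the force, the opening and the grip force at its end. Input that does not fit is refused with a message, and nothing moves.
- bot.get_obs(): the state, without advancing time (a new reading comes with each control period).
- bot.capture(name): name is "scene" or "top" or "wrist"; returns a dict with "color" (384x512x3 uint8, red, green, blue), "K" (3x3 intrinsics, pixels), "R" (3x3) and "t" (3): a world point X has camera coordinates R X + t. Camera axes: x right, y down, z forward; pixel columns grow to the right and rows downward; lengths in mm; the calibration is good to about 2 mm. A picture is of the moment at which its call begins. There is no depth.
- bot.close_job(): hands the job in; it is judged then, once.
The state is a dict: "time": time; "joint_positions": joint angles; "dq": joint speeds; "tau": joint torques, N m; "tool_pos": TCP position; "tcp_rot": TCP orientation; "contact_force": force on the tool from outside, world axes, zero at the start; "moment": the same for the moment, N m; "grip_width": finger opening in mm; "finger_force": force on a finger pad.
Only numpy, scipy, OpenCV 4.12 (cv2) and the standard library are available. Lean on these libraries where they do the work, as an engineer would, in place of code of your own. Each camera call takes 0.05 s, during which the arm holds its last target. There are 200 camera calls.

## Working session

There is one attempt and no reset: what is moved stays moved. The work goes in short steps, Python scripts to look and compute and a shell command to move; the robot and the scene stay as the last step left them, time stands still between calls to the robot, and variables do not carry over. Pictures are saved under pics/ and viewed, at most 10 in all, crops included, and the job is handed in when it is done.

```bash
mkdir -p pics; ls
python3 - <<'E'
from plant import bot
import cv2,numpy as np
for n in ("top","scene"):
    c=bot.capture(n); cv2.imwrite(f"pics/{n}0.png",c["color"][:,:,::-1]); np.savez(f"{n}0.npz",**c)
    print(n,c["K"].round(1).tolist(),(-c["R"].T@c["t"]).round(0),c["R"].round(2).tolist())
print(bot.get_obs())
E
```

```text
pics
plant.py
shift.py
top [[432.2, 0.0, 266.2], [0.0, 432.2, 183.6], [0.0, 0.0, 1.0]] [ 399.  -57. 1280.] [[0.01, -1.0, 0.0], [-0.99, -0.01, -0.16], [0.16, -0.0, -0.99]]
scene [[413.0, 0.0, 253.5], [0.0, 413.0, 192.1], [0.0, 0.0, 1.0]] [  35.  823. 1050.] [[-0.85, -0.53, -0.02], [-0.35, 0.59, -0.73], [0.39, -0.62, -0.68]]
{'time': 0.1, 'joint_positions': array([-1.35897641e+00,  3.42666598e-01,  1.52493412e+00,  1.05467765e-07,
        1.27538308e+00, -1.45967121e-01]), 'dq': array([ 8.96440824e-05, -1.21672324e-03, -2.96997830e-03, -4.82757306e-04,
        8.10160050e-04, -7.36297387e-04]), 'tau': array([ 1.77691065e-03, -4.32003057e+01, -2.44695425e+01,  7.19498796e-02,
        5.25941479e-02, -5.57424221e-05]), 'tool_pos': array([ 183.86793092, -491.62245607,  404.10284201]), 'tcp_rot': array([-3.14021632e+00, -2.02440771e-04,  3.57786867e-01]), 'contact_force': array([-0.60021087, -0.38950967, -0.76805006]), 'moment': array([-0.01925521,  0.05298312, -0.05784755]), 'finger_force': 0.0, 'grip_width': 91.90795546037401}
```

View pics/top0.png

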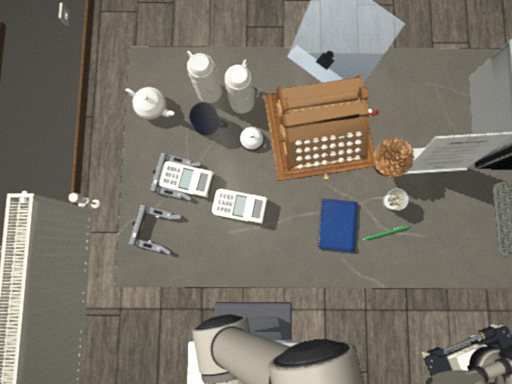

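View pics/scene0.png

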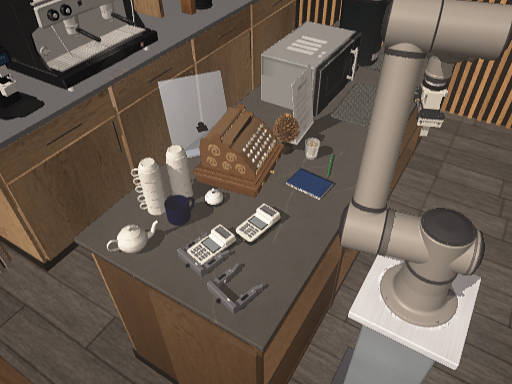

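The top view shows the loose terminal at about (239,206) with its keypad end to the left (+y). The empty cradle is at (155,230), opening to the right, and the full cradle is at (180,175). The scene view agrees. I'll get rough positions first, then move the wrist camera over them.

```bash
cat > h.py <<'E'
import numpy as np,cv2
from scipy.spatial.transform import Rotation as Ro
def ray(c,px,z):
    px=np.atleast_2d(px).astype(float)
    C=-c["R"].T@c["t"]; d=np.c_[(px-c["K"][:2,2])/np.diag(c["K"])[:2],np.ones(len(px))]@c["R"]
    return C+d*((z-C[2])/d[:,2])[:,None]
def totool(o,v): # world vector -> tool axes
    return Ro.from_euler("xyz",o["tcp_rot"]).inv().apply(v)
def proj(c,X):
    p=(c["R"]@np.atleast_2d(X).T).T+c["t"]; p=p@c["K"].T; return p[:,:2]/p[:,2:]
E
python3 - <<'E'
from h import *
from plant import bot
c=dict(np.load("top0.npz"))
for n,p,z in (("nose",(213,204),25),("rear",(267,209),44),("cr mouth",[(172,252),(181,217)],20),("cr back",[(131,244),(141,207)],32),("till FL",(277,178),0),("fullmouth",(213,183),20)):print(n,ray(c,p,z).round(0).tolist())
w=bot.capture("wrist");o=bot.get_obs()
print(w["K"].tolist(),(-w["R"].T@w["t"]).round(0),totool(o,-w["R"].T@w["t"]-o["tool_pos"]).round(0),(w["R"]@Ro.from_euler("xyz",o["tcp_rot"]).as_matrix()).round(2).tolist())
E
```

```text
nose [[537.0, 95.0, 25.0]]
rear [[521.0, -63.0, 44.0]]
cr mouth [[398.0, 210.0, 20.0], [499.0, 188.0, 20.0]]
cr back [[420.0, 325.0, 32.0], [526.0, 302.0, 32.0]]
till FL [[619.0, -92.0, 0.0]]
fullmouth [[600.0, 97.0, 20.0]]
[[329.11771156862153, 0.0, 255.84292798378243], [0.0, 329.11771156862153, 189.66574995944384], [0.0, 0.0, 1.0]] [ 247. -470.  384.] [67.  2. 20.] [[0.0, 1.0, -0.0], [-0.97, 0.0, -0.25], [-0.25, 0.0, 0.97]]
```

The manual's scale: shifts go in units of 20 mm and turns go in units of 0.05 rad. Converting my numbers, -150 mm is -7.5, 120 mm is 6.

```bash
python3 shift.py '{"offsets":[[92, 3, -2.5, 0, 0], [92, 6, -5, 0, 0], [92, 9, -7.5, 0, 0], [92, 12, -10, 0, 0], [92, 15, -12.5, 0, 0]]}'
python3 shift.py '{"offsets":[[92, 3, -2.5, 0, 3], [92, 6, -5, 0, 6], [92, 9, -7.5, 0, 9.2], [92, 12.15, -10, 0, 9.2], [92, 12.15, -10, 0, 9.2]]}'
python3 shift.py '{"offsets":[[92, 0, 0, 0, 0]]}'
python3 - <<'E'
from h import *
from plant import bot
c=bot.capture("wrist"); np.savez("w1.npz",**c)
cv2.imwrite("pics/w1.png",cv2.resize(c["color"][:,:,::-1],(800,600),interpolation=cv2.INTER_CUBIC))
E
```

```text
time: 0.78
tool_pos: [339.2, -218.4, 404.7]
tcp_rot: [3.141, -0.0, 0.357]
contact_force: [0.1, -0.6, 0.5]
grip_width: 91.5
finger_force: 0.0
time: 1.4
tool_pos: [482.7, 29.3, 404.7]
tcp_rot: [3.141, -0.0, -0.103]
contact_force: [1.1, -0.0, -0.5]
grip_width: 92.0
finger_force: 0.0
time: 1.52
tool_pos: [483.0, 30.9, 404.2]
tcp_rot: [-3.141, 0.0, -0.096]
contact_force: [-0.7, -1.6, -0.4]
grip_width: 91.5
finger_force: 0.0
```

View pics/w1.png

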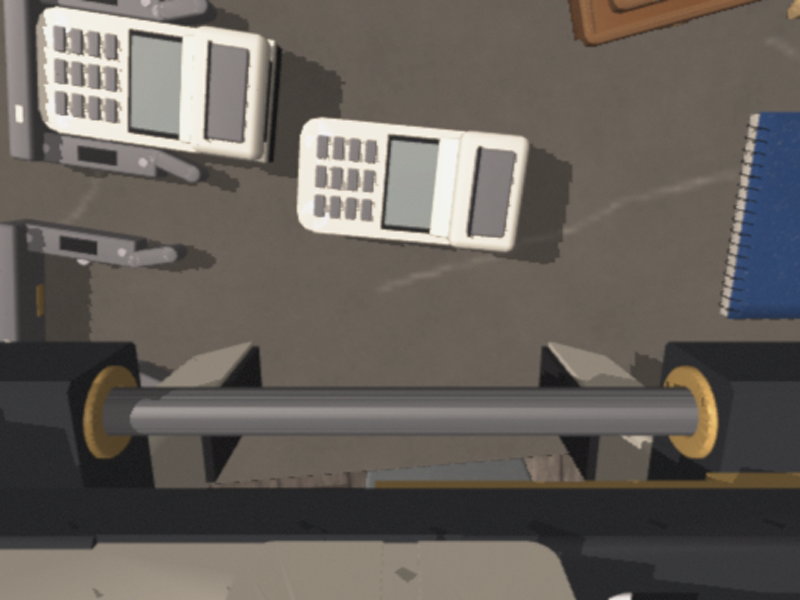

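The wrist view shows the loose terminal at about (412,185) in the 800-wide picture. The empty cradle's far rail is at (100,245), but its left side is cut off and the gripper hides the near rail. I'll take a second view from further towards +y and +x.

To row units: -150 mm is -7.5, -100 mm is -5.

```bash
python3 shift.py '{"offsets":[[40, 1.5, -2.5, 0, 0], [40, 3, -5, 0, 0], [40, 4.5, -7.5, 0, 0], [40, 4.5, -7.5, 0, 0], [40, 4.5, -7.5, 0, 0]]}'
python3 - <<'E'
from h import *
from plant import bot
c=bot.capture("wrist"); np.savez("w2.npz",**c)
cv2.imwrite("pics/w2.png",cv2.resize(c["color"][:,:,::-1],(800,600),interpolation=cv2.INTER_CUBIC))
E
```

```text
time: 2.2
tool_pos: [586.6, 166.1, 404.2]
tcp_rot: [3.141, 0.001, -0.103]
contact_force: [0.9, 0.1, 0.0]
grip_width: 46.5
finger_force: 0.0
```

View pics/w2.png

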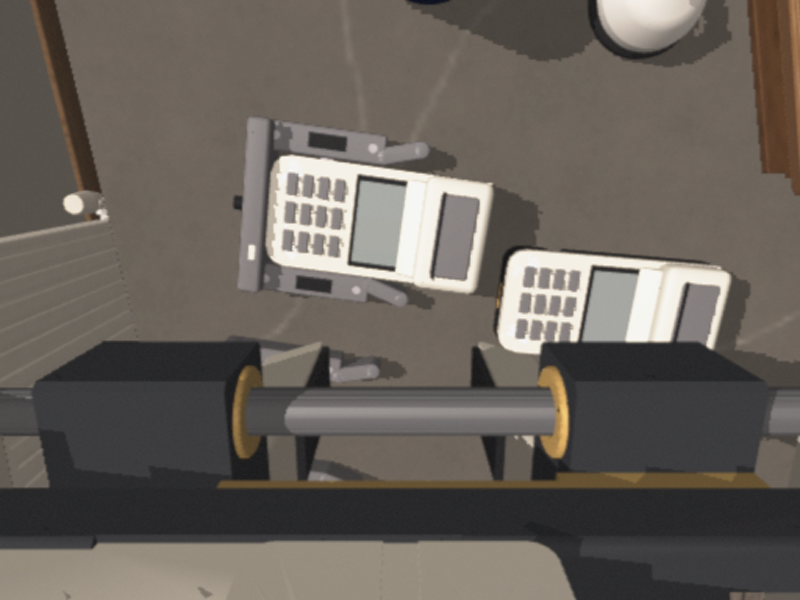

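The second view hides the empty cradle behind the gripper and shows the full one at (360,220). I'll pull back towards −x for the empty cradle.

To row units: -71 mm is -3.55, -36 mm is -1.8.

```bash
python3 shift.py '{"offsets":[[20, -2.8, -0.9, 0, 0], [20, -5.6, -1.8, 0, 0], [20, -8.4, -2.7, 0, 0], [20, -11.25, -3.55, 0, 0], [20, -11.25, -3.55, 0, 0]]}'
python3 - <<'E'
from h import *
from plant import bot
c=bot.capture("wrist"); np.savez("w3.npz",**c)
cv2.imwrite("pics/w3.png",cv2.resize(c["color"][:,:,::-1],(800,600),interpolation=cv2.INTER_CUBIC))
E
```

```text
time: 2.88
tool_pos: [366.8, 260.6, 405.6]
tcp_rot: [-3.141, -0.0, -0.1]
contact_force: [0.1, -0.5, -0.0]
grip_width: 19.7
finger_force: 0.0
```

View pics/w3.png

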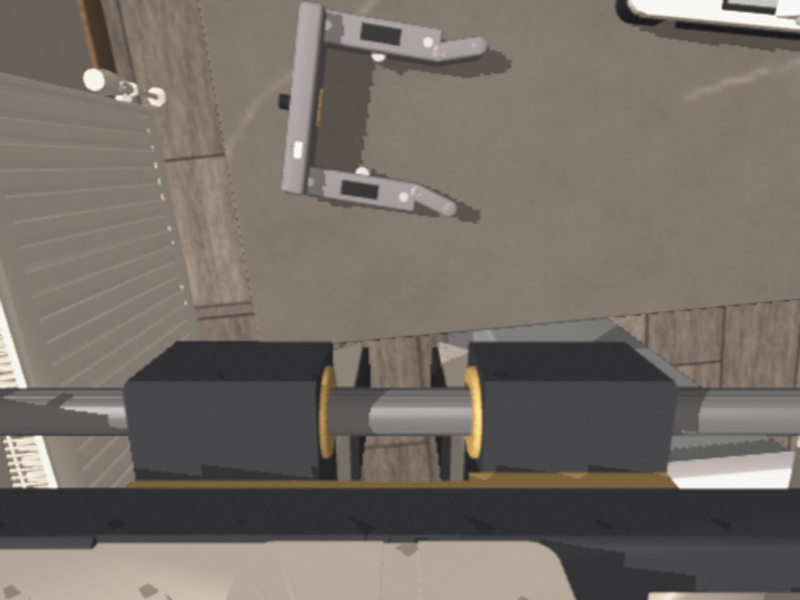

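The third view shows the whole empty cradle. The rail windows are at (380,35) and (360,190), the catches at (378,57) and (362,171), the rail tips at (482,46) and (452,208), and the back block at x≈300. I'll measure from these.

```bash
cat > m.py <<'E'
from h import *
def load(n): return dict(np.load(n+".npz"))
def dark(c,x,y,s=14):   # centroid of dark blob near view px (800 scale)
    u,v=int(x*.64),int(y*.64); g=cv2.cvtColor(c["color"],cv2.COLOR_RGB2GRAY)
    m=np.zeros(g.shape,np.uint8); m[max(v-s,0):v+s,max(u-s-4,0):u+s+4]=(g[max(v-s,0):v+s,max(u-s-4,0):u+s+4]<48)
    n,l,st,ce=cv2.connectedComponentsWithStats(m); k=min(range(1,n),key=lambda i:np.hypot(*(ce[i]-[u,v]))-st[i,4]*.05 if st[i,4]>15 else 99); return ce[k],st[k]
def tri(c1,p1,c2,p2):
    P=[c["K"]@np.c_[c["R"],c["t"]] for c in(c1,c2)]
    X=cv2.triangulatePoints(P[0],P[1],np.float64(p1).reshape(2,1),np.float64(p2).reshape(2,1)); return (X[:3]/X[3]).ravel()
def white(c,x,y):
    m=((c["color"].min(2)>165)*255).astype(np.uint8); m=cv2.morphologyEx(m,cv2.MORPH_CLOSE,np.ones((3,3)))
    cs,_=cv2.findContours(m,cv2.RETR_EXTERNAL,cv2.CHAIN_APPROX_NONE)
    return max((k for k in cs if cv2.pointPolygonTest(cv2.convexHull(k),(x*.64,y*.64),False)>=0),key=cv2.contourArea)
E
cat > t.py <<'E'
from m import *
def term(c,x,y):
    k=white(c,x,y); r=cv2.minAreaRect(k); b=cv2.boxPoints(r)
    g=ray(c,k[:,0],25.); g46=ray(c,k[:,0],45.)
    hull=g[:,:2]
    # coarse axis, then fit flank lines on keypad half (z=25) 
    (cx,cy),(a,bb),an=cv2.minAreaRect(hull.astype(np.float32)); an=np.deg2rad(an)+(0 if a>bb else np.pi/2)
    d=np.array([np.cos(an),np.sin(an)]); d=d if d[1]>0 else -d
    for _ in range(3):
        n=np.array([-d[1],d[0]]); s=(hull-[cx,cy])@d; t=(hull-[cx,cy])@n
        L=[]
        for sg in (1,-1):
            q=(s>0)&(s<50)&(t*sg>30); L.append(np.polyfit(s[q],t[q],1))
        sl=(L[0][0]+L[1][0])/2; d=d+n*sl; d/=np.linalg.norm(d)
    n=np.array([-d[1],d[0]]); s=(hull-[cx,cy])@d; t=(hull-[cx,cy])@n
    mid=np.mean([np.median(t[(s>0)&(s<50)&(t*sg>30)]) for sg in(1,-1)]); w=np.median(t[(s>0)&(s<50)&(t>30)])-np.median(t[(s>0)&(s<50)&(t<-30)])
    q=abs(t-mid)<20; nose=np.median(s[q&(s>0)])
    s4=(g46[:,:2]-[cx,cy])@d; rear=np.median(s4[(s4<0)&q])
    P=lambda a:np.array([cx,cy])+d*a+n*mid
    return dict(h=np.arctan2(d[1],d[0]),sl=(L[0][0],L[1][0]),w=w,len=nose-rear,nose=P(nose),rear=P(rear),ctr=P((nose+rear)/2),rect=r)
E
python3 - <<'E'
from t import *
w1,w2,w3=map(load,("w1","w2","w3"))
T=term(w1,412,185);print(T); print("w2",term(w2,580,300)["nose"]) if 0 else None
pts={}
for n,p in (("R",(380,35)),("L",(360,190))): ce,st=dark(w3,*p); pts[n]=ray(w3,ce,20.)[0]; print(n,ce,st,pts[n])
ce1,st=dark(w1,78,244); ce3,_=dark(w3,380,35); print("rail height",st,tri(w1,ce1,w3,ce3))
m=(pts["R"]+pts["L"])/2; v=pts["L"]-pts["R"]; print("mid",m,"sep",np.hypot(*v[:2]),"head",np.arctan2(-v[0],v[1])-0 )
tips=ray(w3,np.array([(482,46),(452,208)])*.64,20.); back=ray(w3,np.array([(313,3),(294,190)])*.64,32.); catch=ray(w3,np.array([(378,57),(362,171)])*.64,12.)
print(tips,back,catch)
E
```

```text
{'h': np.float64(1.3833979773114229), 'sl': (np.float64(0.00023192390554990555), np.float64(-0.00023192252893011465)), 'w': np.float64(74.92372380401872), 'len': np.float64(145.16443696502233), 'nose': array([549.795478  ,  91.90844146]), 'rear': array([522.75084593, -50.71449371]), 'ctr': array([536.27316196,  20.59697388]), 'rect': ((261.38592529296875, 116.80290222167969), (144.0116424560547, 73.43016052246094), 5.469094753265381)}Traceback (most recent call last):
  File "<stdin>", line 5, in <module>
  File "m.py", line 6, in dark
    n,l,st,ce=cv2.connectedComponentsWithStats(m); k=min(range(1,n),key=lambda i:np.hypot(*(ce[i]-[u,v]))-st[i,4]*.05 if st[i,4]>15 else 99); return ce[k],st[k]
                                                     ~~~^^^^^^^^^^^^^^^^^^^^^^^^^^^^^^^^^^^^^^^^^^^^^^^^^^^^^^^^^^^^^^^^^^^^^^^^^^^^^^^^^^^^
ValueError: min() iterable argument is empty
```

```bash
sed -i 's/<48/<70/' m.py
python3 - <<'E'
from t import *
w1,w2,w3=map(load,("w1","w2","w3"))
pts={}
g=cv2.cvtColor(w3["color"],cv2.COLOR_RGB2GRAY); print(g[118:126:2,218:244:3])
for n,p in (("R",(380,35)),("L",(360,190))): ce,st=dark(w3,*p,s=10); pts[n]=ray(w3,ce,20.)[0]; print(n,ce,st,pts[n])
ce1,st=dark(w1,78,244,10); ce3,_=dark(w3,380,35,10); print("rail height",st,tri(w1,ce1,w3,ce3))
m=(pts["R"]+pts["L"])/2; v=pts["L"]-pts["R"]; print("mid",m,"sep",np.hypot(*v[:2]),"head",np.arctan2(-v[0],v[1]) )
tips=ray(w3,np.array([(482,46),(452,208)])*.64,20.); back=ray(w3,np.array([(313,3),(294,190)])*.64,32.); catch=ray(w3,np.array([(378,57),(362,171)])*.64,12.)
print(tips,back,catch)
# terminal height: flank-side nose corner triangulation via rearmost printer-window dark blob
a,sa=dark(w1,493,192,30);b,sb=dark(w2,697,310,30);print(sa,sb,tri(w1,a,w2,b))
E
```

```text
[[120  58  55  57  60  64  81 104 134]
 [101  56  56  58  57  55  56  57 119]
 [ 97  56  57  57  57  56  56  56 138]
 [127  89  69  59  57  56  56  56 136]]
R [243.19323671  21.44927536] [232  16  24  12 207] [516.32350608 256.82194468  20.        ]
L [229.72189349 121.08284024] [219 116  23  11 169] [419.46156149 282.25008965  20.        ]
rail height [ 39 152  23  11 186] [516.1448236  256.71428464  20.01995814]
mid [467.89253378 269.53601716  20.        ] sep 100.1440306017072 head 1.314069794966939
[[502.29999931 191.45912245  20.        ]
 [400.0518612  218.71660724  20.        ]] [[534.8803982  296.02012865  32.        ]
 [423.79181318 324.87658573  32.        ]] [[503.99729888 259.81586172  12.        ]
 [431.41744047 279.24809589  12.        ]]
[332  94  17  58 723] [412 182  52  46 429] [508.10364983 -56.94620481   7.61700139]
```

Run:
```python
from t import *
from plant import bot
w1,w2=map(load,("w1","w2"))
print("till",ray(w1,np.array([(590,45)])*.64,68.),ray(w1,np.array([(578,5)])*.64,68.),"docked rear",ray(w1,np.array([(268,160),(282,40)])*.64,[46.][0]))
k1=white(w1,412,185)[:,0];k2=white(w2,580,270)[:,0]
# leftmost nose point (nose line nearly along image columns): triangulate the upper nose corner region
a=k1[np.argmin(k1@[1,1])];b=k2[np.argmin(k2@[1,1])];print(a,b,"nose top corner",tri(w1,a,w2,b))
o=bot.get_obs()
h=1.383;d=np.array([np.cos(h),np.sin(h)]);n=np.array([-d[1],d[0]])
for off in (40,):
  g=np.r_[np.array([536.3,20.6])-n*(38+off)+d*12,186.]
  print(g,"rel",totool(o,g-o["tool_pos"]),o["tool_pos"],o["tcp_rot"])
```

```text
till [[604.11758369 -89.85145979  68.        ]] [[625.14552311 -83.30739938  68.        ]] docked rear [[560.19202858 106.21041087  46.        ]
 [628.39257617  86.66715603  46.        ]]
[195  79] [327 164] nose top corner [581.51950257  84.36033009  21.57717849]
[615.16893969  17.82685151 186.        ] rel [269.30543902 216.36821931 220.03582734] [368.76844032 260.28734333 405.67269958] [-3.14114073e+00 -1.71019390e-03 -1.01415201e-01]
```

To row units: 138 mm is 6.9, 225 mm is 11.25, 0.087 rad is 1.74.

```bash
python3 shift.py '{"offsets":[[56, 2.3, 1.95, 0, 0], [56, 4.6, 3.9, 0, 0], [56, 6.9, 5.85, 0, 0], [56, 9.2, 7.8, 0, 1], [56, 11.25, 9.6, 0, 1.74]]}'
python3 shift.py '{"offsets":[[56, 1.15, 1, 3, 0], [56, 1.15, 1, 5, 0], [56, 1.15, 1, 5, 0]]}'
python3 - <<'E'
from h import *
from plant import bot
o=bot.get_obs();print(o["tcp_rot"],totool(o,np.array([593.6,24.9,186])-o["tool_pos"]))
E
```

```text
time: 3.55
tool_pos: [576.1, 43.0, 404.8]
tcp_rot: [3.141, -0.001, -0.194]
contact_force: [0.3, 0.1, -0.1]
grip_width: 55.7
finger_force: 0.0
time: 3.92
tool_pos: [592.8, 20.8, 301.3]
tcp_rot: [3.14, 0.008, -0.192]
contact_force: [0.3, -0.1, 0.4]
grip_width: 56.2
finger_force: 0.0
[ 3.14040594  0.00755815 -0.19243327] [  0.91077793  -4.34997889 115.3371573 ]
```

To row units: 113 mm is 5.65, -4 mm is -0.2.

```bash
python3 shift.py '{"offsets":[[56, 0.05, -0.2, 2.5, 0], [56, 0.05, -0.2, 4.5, 0], [56, 0.05, -0.2, 5.65, 0], [56, 0.05, -0.2, 5.65, 0], [56, 0.05, -0.2, 5.65, 0]]}'
python3 shift.py '{"offsets":[[56, -0.1, 0, 0, 0], [56, -0.2, 0, 0, 0], [56, -0.3, 0, 0, 0], [56, -0.4, 0, 0, 0], [56, -0.5, 0, 0, 0]]}'
python3 - <<'E'
from t import *
from plant import bot
c=bot.capture("wrist");np.savez("w4.npz",**c)
cv2.imwrite("pics/w4.png",cv2.resize(c["color"][:,:,::-1],(800,600),interpolation=cv2.INTER_CUBIC))
E
```

```text
time: 4.55
tool_pos: [596.1, 26.5, 194.2]
tcp_rot: [-3.141, -0.004, -0.189]
contact_force: [0.3, 0.5, 0.0]
grip_width: 56.0
finger_force: 0.0
time: 5.18
tool_pos: [585.4, 28.7, 191.8]
tcp_rot: [3.142, -0.001, -0.189]
contact_force: [2.4, -0.7, -1.2]
grip_width: 56.1
finger_force: 0.9
```

View pics/w4.png

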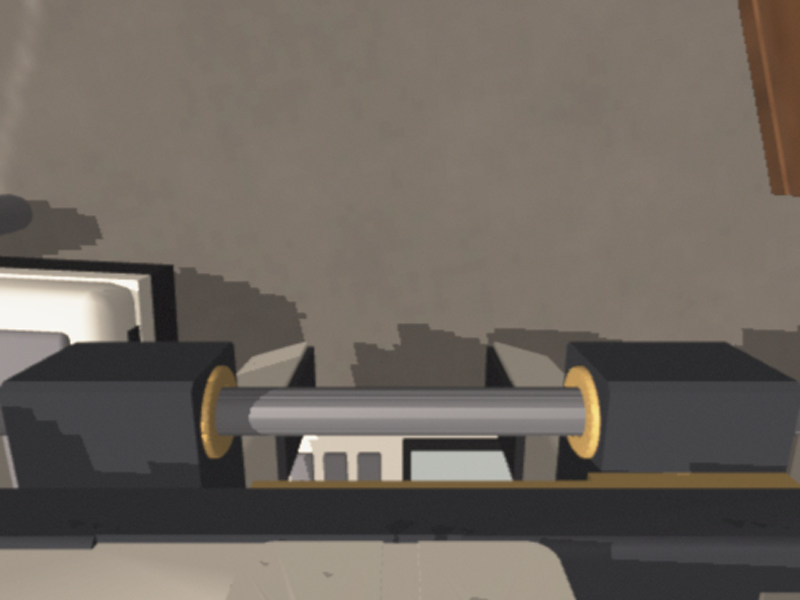

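Light contact on the flank (2 N). Next I'll sweep the terminal sideways onto the cradle line, turning it by 0.07 on the way.

To row units: -2 mm is -0.1, -48 mm is -2.4, 0.035 rad is 0.7.

```bash
python3 shift.py '{"offsets":[[56, -0.4, -0.03, 0, 0.14], [56, -0.9, -0.06, 0, 0.28], [56, -1.4, -0.1, 0, 0.42], [56, -1.9, -0.135, 0, 0.56], [56, -2.4, -0.17, 0, 0.7]]}'
python3 shift.py '{"offsets":[[56, -0.5, -0.015, 0, 0.14], [56, -1, -0.03, 0, 0.28], [56, -1.5, -0.05, 0, 0.42], [56, -2, -0.07, 0, 0.56], [56, -2.4, -0.085, 0, 0.7]]}'
python3 - <<'E'
from h import *
from plant import bot
o=bot.get_obs();h=1.313;d=np.array([np.cos(h),np.sin(h)]);n=np.array([-d[1],d[0]])
r=o["tool_pos"][:2]-[457.8,231.8];print("along",r@d,"lat",r@n,o["tcp_rot"])
E
```

```text
time: 5.85
tool_pos: [538.2, 41.3, 191.9]
tcp_rot: [3.142, -0.001, -0.225]
contact_force: [1.9, -0.9, 2.2]
grip_width: 55.9
finger_force: 1.5
time: 6.48
tool_pos: [491.7, 53.7, 191.8]
tcp_rot: [3.142, -0.0, -0.26]
contact_force: [3.5, -0.6, 1.8]
grip_width: 55.9
finger_force: 1.8
along -163.6113912767866 lat -78.21754650889167 [ 3.14150862e+00 -8.43058291e-05 -2.59572649e-01]
```

```bash
python3 shift.py '{"offsets":[[56, -0.45, 0, 0, 0], [56, -0.9, 0, 0, 0], [56, -1.25, 0, 0, 0], [56, -1.525, 0, 0, 0], [56, -1.525, 0, 0, 0]]}'
python3 shift.py '{"offsets":[[56, 1, 0, 0, 0], [56, 1, 0, -2.5, 0], [56, 1, 0, -5.5, 0], [56, 0, 1, -8.5, 0], [56, -1, 3, -10.75, 0]]}'
python3 shift.py '{"offsets":[[30, -1.5, 2, -0.5, -3.6], [30, -1.5, 2, -0.5, -7.2], [30, -1.5, 2, -0.5, -10.8], [30, -1.5, 2, -0.5, -14.4], [30, -1.5, 2, -0.5, -18]]}'
python3 shift.py '{"offsets":[[30, 0, 0, 0, -3.6], [30, 0, 0, 0, -7.2], [30, 0, 0, 0, -10.8], [30, 0, 0, 0, -13.46], [30, 0, 0, 0, -13.46]]}'
python3 - <<'E'
from t import *
from plant import bot
c=bot.capture("wrist");np.savez("w5.npz",**c)
cv2.imwrite("pics/w5.png",cv2.resize(c["color"][:,:,::-1],(800,600),interpolation=cv2.INTER_CUBIC))
E
```

```text
time: 7.1
tool_pos: [461.9, 61.5, 191.4]
tcp_rot: [3.141, 0.003, -0.259]
contact_force: [-0.1, -0.2, 0.9]
grip_width: 55.5
finger_force: 0.1
time: 7.72
tool_pos: [429.2, 11.0, 404.8]
tcp_rot: [-3.141, 0.001, -0.257]
contact_force: [0.4, -0.7, 0.4]
grip_width: 55.8
finger_force: 0.0
time: 8.35
tool_pos: [390.4, -20.1, 412.7]
tcp_rot: [-3.139, 0.002, 0.646]
contact_force: [0.1, -1.0, 0.2]
grip_width: 29.8
finger_force: 0.0
time: 8.98
tool_pos: [390.5, -20.1, 412.8]
tcp_rot: [-3.139, -0.0, 1.312]
contact_force: [-0.9, 0.7, 0.1]
grip_width: 29.8
finger_force: 0.0
```

View pics/w5.png

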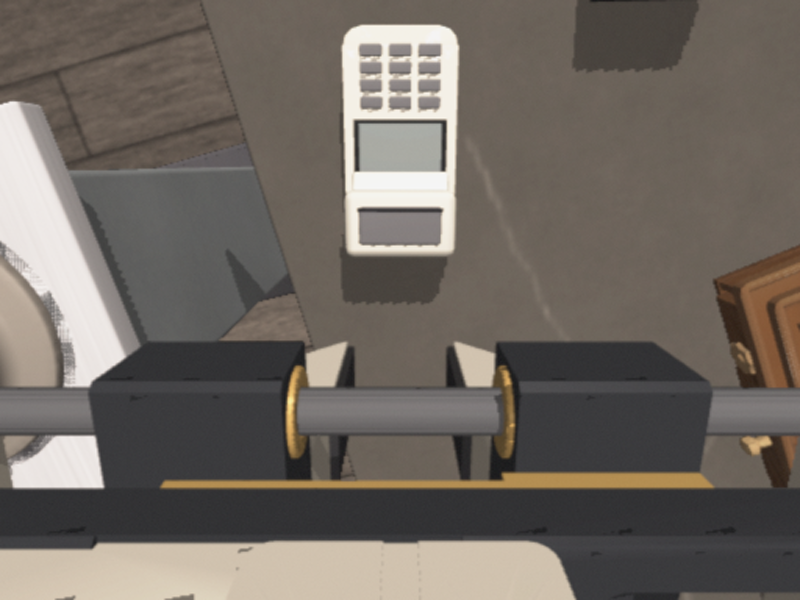

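The terminal now lies straight along the tool's x-axis, centred at about (400,140) with its rear edge at row 255. I'll measure it in cradle coordinates.

```bash
cat > s.py <<'E'
from t import *
H=np.array([457.8,231.8]);h=1.313;d=np.array([np.cos(h),np.sin(h)]);n=np.array([-d[1],d[0]])
def cf(p): r=np.array(p)[:2]-H; return np.round([r@d,r@n],1)
E
python3 - <<'E'
from s import *
from plant import bot
c=load("w5");T=term(c,400,150);o=bot.get_obs()
print(T["h"],T["sl"],T["w"],T["len"],"ctr",cf(T["ctr"]),"nose",cf(T["nose"]),"rear",cf(T["rear"]),"tcp",cf(o["tool_pos"]),o["tcp_rot"],o["tool_pos"])
E
```

```text
1.3088618359674888 (np.float64(0.0006123529436140889), np.float64(-0.0006126495331861459)) 75.48740556931403 145.35941048196048 ctr [-180.8    1.4] nose [-108.1    1.1] rear [-253.5    1.7] tcp [-260.7    0.7] [-3.13924418e+00 -7.25680144e-05  1.31089033e+00] [390.61473444 -20.10800759 412.89061006]
```

To row units: 223 mm is 11.15, 210 mm is 10.5.

```bash
python3 shift.py '{"offsets":[[30, -1.1, -0.025, 2.5, 0], [30, -1.1, -0.025, 5.5, 0], [30, -1.1, -0.025, 8.5, 0], [30, -1.1, -0.025, 10.5, 0], [30, -1.1, -0.025, 11.15, 0]]}'
python3 shift.py '{"offsets":[[30, 0, 0, 0, 0], [30, 0.3, 0, 0, 0], [30, 0.55, 0, 0, 0], [30, 0.75, 0, 0, 0], [30, 0.9, 0, 0, 0]]}'
python3 - <<'E'
from s import *
from plant import bot
o=bot.get_obs();print(cf(o["tool_pos"]),o["tcp_rot"])
E
```

```text
time: 9.65
tool_pos: [383.9, -41.1, 188.1]
tcp_rot: [-3.136, -0.0, 1.311]
contact_force: [-0.2, 0.4, 0.4]
grip_width: 29.7
finger_force: 0.0
time: 10.28
tool_pos: [389.7, -23.8, 190.9]
tcp_rot: [3.14, 0.0, 1.314]
contact_force: [-0.1, -2.5, 2.1]
grip_width: 30.5
finger_force: 1.8
[-264.6    0.6] [3.14019812e+00 4.58466087e-04 1.31434549e+00]
```

To row units: 44 mm is 2.2, 35 mm is 1.75.

```bash
python3 shift.py '{"offsets":[[30, 0.4, 0, 0, 0], [30, 0.85, 0, 0, 0], [30, 1.3, 0, 0, 0], [30, 1.75, 0, 0, 0], [30, 2.2, 0, 0, 0]]}'
python3 shift.py '{"offsets":[[30, 0.45, 0, 0, 0], [30, 0.9, 0, 0, 0], [30, 1.35, 0, 0, 0], [30, 1.7, 0, 0, 0], [30, 1.95, 0, 0, 0]]}'
python3 shift.py '{"offsets":[[30, 0, 0, 0, 0]]}'
python3 - <<'E'
from s import *
from plant import bot
o=bot.get_obs();print(cf(o["tool_pos"]),o["tcp_rot"])
c=bot.capture("top");np.savez("t2.npz",**c)
cv2.imwrite("pics/t2.png",cv2.resize(c["color"][150:270,110:270,::-1],(800,600),interpolation=cv2.INTER_CUBIC))
E
```

```text
time: 10.9
tool_pos: [400.7, 19.2, 190.4]
tcp_rot: [-3.141, 0.0, 1.314]
contact_force: [-1.2, -4.0, 3.0]
grip_width: 30.2
finger_force: 1.8
time: 11.52
tool_pos: [410.6, 56.7, 190.4]
tcp_rot: [-3.142, 0.0, 1.314]
contact_force: [-0.9, -2.7, 3.0]
grip_width: 29.9
finger_force: 1.7
time: 11.65
tool_pos: [410.6, 56.7, 190.3]
tcp_rot: [-3.142, -0.0, 1.314]
contact_force: [0.2, 0.5, 0.2]
grip_width: 30.0
finger_force: 0.0
[-181.3    1. ] [-3.14154248e+00 -2.97033821e-04  1.31398689e+00]
```

View pics/t2.png

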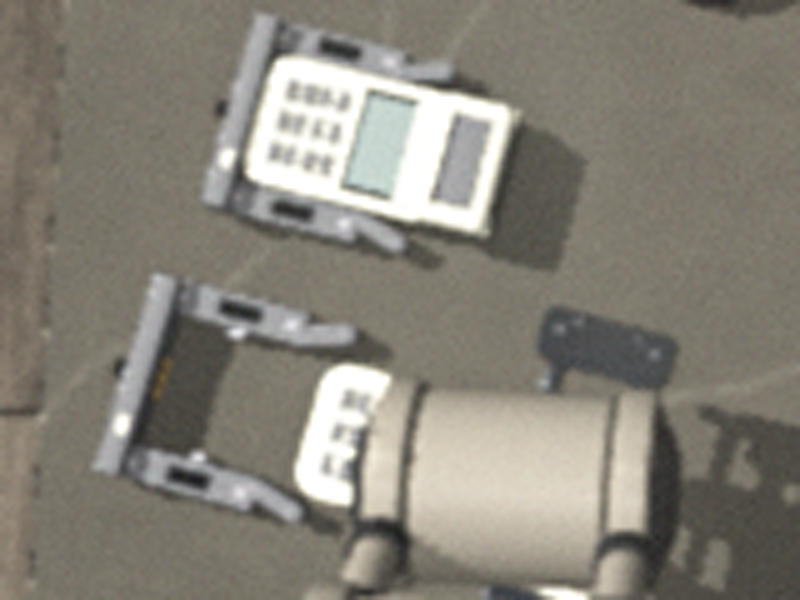

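The nose sits centred in the mouth, between the flares at (350,335) and (298,512). I'll push on.

To row units: 9 mm is 0.45, 44 mm is 2.2.

```bash
python3 shift.py '{"offsets":[[30, 0.45, 0, 0, 0], [30, 0.9, 0, 0, 0], [30, 1.35, 0, 0, 0], [30, 1.8, 0, 0, 0], [30, 2.2, 0, 0, 0]]}'
python3 shift.py '{"offsets":[[30, 0.25, 0, 0, 0], [30, 0.5, 0, 0, 0], [30, 0.75, 0, 0, 0], [30, 1, 0, 0, 0], [30, 1.25, 0, 0, 0]]}'
python3 - <<'E'
from s import *
from plant import bot
o=bot.get_obs();print(cf(o["tool_pos"]),o["tcp_rot"])
E
```

```text
time: 12.32
tool_pos: [422.0, 99.5, 190.4]
tcp_rot: [3.141, 0.0, 1.314]
contact_force: [-0.0, -2.3, -1.5]
grip_width: 30.0
finger_force: 0.9
time: 12.95
tool_pos: [428.3, 122.9, 190.5]
tcp_rot: [3.141, 0.001, 1.314]
contact_force: [-0.2, -8.0, 0.2]
grip_width: 29.8
finger_force: 3.3
[-112.9    0.8] [3.14128414e+00 7.53881881e-04 1.31367364e+00]
```

To row units: 5 mm is 0.25, 23 mm is 1.15.

```bash
python3 shift.py '{"offsets":[[30, 0.25, 0, 0, 0], [30, 0.5, 0, 0, 0], [30, 0.75, 0, 0, 0], [30, 0.95, 0, 0, 0], [30, 1.15, 0, 0, 0]]}'
python3 shift.py '{"offsets":[[30, 0.05, 0, 0, 0], [30, 0.1, 0, 0, 0]]}'
python3 shift.py '{"offsets":[[30, 0.05, 0, 0, 0], [30, 0.1, 0, 0, 0]]}'
python3 - <<'E'
from s import *
from plant import bot
o=bot.get_obs();print(cf(o["tool_pos"]),o["tcp_rot"])
E
```

```text
time: 13.58
tool_pos: [434.1, 145.2, 190.5]
tcp_rot: [3.141, 0.0, 1.314]
contact_force: [0.0, -2.9, -0.1]
grip_width: 29.7
finger_force: 1.5
time: 13.82
tool_pos: [434.4, 147.4, 190.5]
tcp_rot: [-3.142, -0.0, 1.314]
contact_force: [-0.4, -1.3, 1.0]
grip_width: 29.8
finger_force: 0.6
time: 14.08
tool_pos: [435.1, 149.1, 190.5]
tcp_rot: [3.141, 0.0, 1.314]
contact_force: [0.7, -3.3, 0.7]
grip_width: 29.9
finger_force: 1.5
[-85.8   0.9] [3.14123051e+00 1.45525519e-04 1.31378304e+00]
```

```bash
python3 shift.py '{"offsets":[[30, 0.05, 0, 0, 0], [30, 0.1, 0, 0, 0]]}'
python3 shift.py '{"offsets":[[30, 0.05, 0, 0, 0], [30, 0.05, 0, 0, 0]]}'
python3 shift.py '{"offsets":[[30, 0.05, 0, 0, 0], [30, 0.05, 0, 0, 0]]}'
```

```text
time: 14.32
tool_pos: [435.6, 150.6, 190.5]
tcp_rot: [3.141, 0.001, 1.314]
contact_force: [0.1, -12.0, 2.8]
grip_width: 30.2
finger_force: 6.2
time: 14.58
tool_pos: [435.7, 150.8, 190.5]
tcp_rot: [-3.141, 0.003, 1.314]
contact_force: [1.2, -14.7, 3.5]
grip_width: 30.0
finger_force: 7.3
time: 14.82
tool_pos: [435.8, 151.0, 190.5]
tcp_rot: [-3.141, 0.004, 1.314]
contact_force: [-0.9, -22.4, 5.9]
grip_width: 29.6
finger_force: 10.5
```

The hand has stalled against the stop at the expected place, with 22 N. I'll back off, rise and check.

```bash
python3 shift.py '{"offsets":[[30, -0.25, 0, 0, 0], [30, -0.75, 0, 0, 0], [30, -1.5, 0, 0, 0], [30, -1.5, 0, -2.5, 0], [30, -1.5, 0, -5, 0]]}'
python3 shift.py '{"offsets":[[30, 0, 0, -2.5, 0], [30, 1, 0, -5, 0], [30, 3, 0, -5.75, 0], [30, 3, 0, -5.75, 0], [30, 3, 0, -5.75, 0]]}'
python3 - <<'E'
from s import *
from plant import bot
c=bot.capture("wrist");np.savez("w6.npz",**c)
k=c["color"];cv2.imwrite("pics/w6.png",cv2.resize(k[:,:,::-1],(800,600),interpolation=cv2.INTER_CUBIC))
try:
  T=term(c,400,150);print(T["h"],T["w"],T["len"],cf(T["ctr"]),cf(T["nose"]),cf(T["rear"]))
except Exception as e:print(e)
E
```

```text
time: 15.45
tool_pos: [427.9, 123.3, 291.1]
tcp_rot: [-3.14, 0.001, 1.313]
contact_force: [0.5, 0.9, 0.7]
grip_width: 29.9
finger_force: 0.0
time: 16.08
tool_pos: [443.1, 181.4, 404.5]
tcp_rot: [-3.14, 0.001, 1.314]
contact_force: [-0.5, -0.2, -0.5]
grip_width: 30.0
finger_force: 0.0
1.303573170434769 75.32565045809204 140.06484885361175 [-0.1  1.6] [69.9  0.9] [-70.1   2.3]
```

View pics/w6.png

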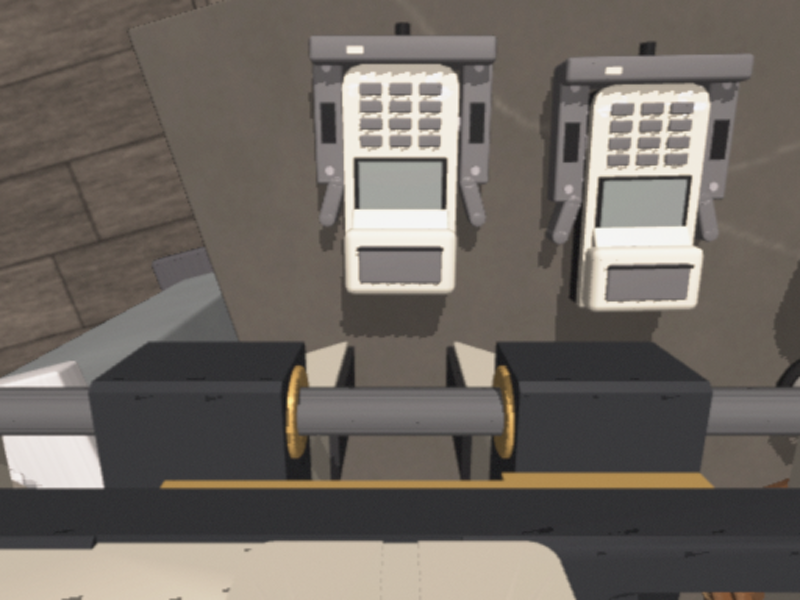

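The terminal (400,180) sits in its cradle like the docked one (645,195): the nose-to-block gap looks the same, and it measures 0.1 mm short of home. I'll hand in.

```bash
python3 -c "
from plant import bot
print(bot.close_job())"
```

```text
the job is handed in; nothing more can be done
None
```

The terminal is pushed home flat against the back stop and the job is handed in; the camera put it within about 2 mm of the home point, the catches were judged snapped from position and push force only, and no verdict came back.

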